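# Stand the rosette panel up against the fence of the carving rest

## Task

Two carved panels lie sloping on the carving rest, their lower edges at its dark fence. Push the raised edge of the pale lime-wood panel with the rosette up and over towards the fence, so that it pivots on its lower edge, without lifting it off the rest, and is left standing upright, carved face against the fence, its back exposed for oiling. Leave the dark walnut panel lying as it is.

Things in the scene. Friction and masses are not known exactly. Their poses are not given: they have to be found in the camera images.
- carving_rest: Carving rest, fixed: plywood base 150 mm (x) by 300 mm (y), 12 mm thick, dark fence along one long side. Origin on the bench; z up, x points square to the fence from the open side. Base from x = -72 to +78 mm; fence's inner face at x = +60 mm, top 82 mm above the bench, 18 mm thick. A 14 mm steel rod along y (axis x = -15 mm, 41 mm up) props both panels at 30 degrees; their raised edges overhang it.
- rosette_panel_center (a point): Centre of the pale panel with a round rosette, loose, 0.1 kg, 110 mm long (x, down the slope), 100 wide (y), 18 thick (z, out of the carved face). Starts carved face up, lower edge on the base about 1 mm from the fence; the raised edge's nearest corner is at x = -46 mm of the rest, 67 mm above the bench. It tips freely on its lower edge; upright, its top is 122 mm up, its back at x = +42 mm of the rest.
- walnut_panel_center (a point): Centre of the dark walnut panel with a diamond pattern: same size, axes and slope as the pale one, lying beside it on the same rest; loose, to be left alone.
There are look-alikes about, which are no part of the job. Leave any pink or yellow look-alike of the part that bears rosette_panel_center alone.

How it is judged:
At the end, for the whole second after the job is handed in: The rosette panel stands at rest on its lower edge on the rest, face parallel to the fence within 10 degrees and against it (its centre at x 34 to 60 mm and within 140 mm in y in the rest's frame, 55 to 80 mm above the bench); the walnut panel is within 15 mm of where it lay (angle between the z axis of rosette_panel_center and the x axis of carving_rest, either way round below 0.1745 rad and x of rosette_panel_center in the frame of carving_rest between 0.034 and 0.06 m and z of rosette_panel_center in the frame of carving_rest between 0.055 and 0.08 m and y of rosette_panel_center in the frame of carving_rest between -0.14 and 0.14 m and linear speed of rosette_panel below 0.02 m/s and distance of walnut_panel_center from where it was at the start of the episode below 0.015 m); the robot touches nothing.
It fails at once if the rosette panel is lifted off the rest (its centre more than 95 mm above the bench) (z of rosette_panel_center in the frame of carving_rest above 0.095 m).
It fails at once if the walnut panel is shifted by more than 20 mm (distance of walnut_panel_center from where it was at the start of the episode above 0.02 m).
It also fails if it takes over 35 s, if anything falls off the work surface, if the arm or the gripper's body presses on something with over 40 N, if the wrist force passes 120 N, or if a joint passes its speed limit or range.

## Robot

A 6-joint arm with a two-finger parallel gripper is mounted at the origin on the work surface. World frame = base frame: x ahead of the robot, y to its left, z up, the work surface at z = 0. Lengths are in m, angles in rad, forces in N, time in s.
With the tool pointing down it reaches from about 0.4 to 0.825 m from the base axis. Payload 7 kg.
Tool frame: the origin (TCP) lies on the centre line of the jaws, within the pads' length; the fingertips stand 22 mm ahead of it and the grasp point (between the pads) lies 3 mm ahead of it; z points along the fingers, y is the line along which they close (so a half turn about z gives the same grasp; the last joint's range is limited). The gripper opens to 88 mm and grips with 3 to 60 N. Pads are 19 mm wide; open, the fingers measure 130 mm over their backs; the gripper's body (78 mm by 193 mm) begins 47 mm behind the grasp point.
Start: joints at [-1.006, 0.359, 0.012, 0, -1.224, -0.288], TCP at [0.184, -0.649, 0.249] pointing down, gripper open.
Joint ranges: [-3.07, 3.07], [-1.43, 2.12], [-1.02, 1.25], [-3.03, 1.67], [-3.05, -0], [-3.03, 3.03]. Speed limits (rad/s): [2.39, 2.39, 3.01, 3.14, 3.14, 3.14].

## Interface

Orientations are given as [roll, pitch, yaw] about the fixed x, y, z axes, in that order (R = Rz(yaw) Ry(pitch) Rx(roll)).
In Python, from station import monitor, viewer, order gives the robot as it stands. The module is installed in compiled form; this text tells all that it offers.
- The arm moves only by the tool servo_tool, never from a script. Its argument "targets" is a list of rows, each an object with "angular": the turn, a rotation vector about the tool's x, y, z in degrees, a list of three; "xyz": the shift along the tool's x, y, z in cm, a list of three; "claw": the finger opening in cm, from 0 to 8.76. A call has 1 to 20 rows; each row shifts and turns the commanded pose from where the row before left it, along the tool's axes as they then stand; what a row does not reach is not made up. A row lasts 1/10 s, in which the tool goes at most 50 mm and 8.59 degrees, less where a joint would pass 70% of its speed; a pose out of reach is approached as far as the arm can. A call is refused whole if a number of a shift passes 5 or a number of a turn 8.59, either way. A call with a gripper value outside its range is refused whole. The fingers move at their own pace and stop on an object; "force" is the grip in N (left out, the last holds). Time passes only in rows, so rows that do not move let the fingers close. It gives the time, the measured TCP pose, the force, the opening and the grip force at its end, in the units of the state.
- monitor.get_state(): the state, without advancing time (a new reading comes with each control period).
- viewer.grab_frame(name): name is "scene" or "top" or "wrist"; returns a dict with "color" (400x640x3 uint8, blue, green, red), "fovy" (degrees; the focal length in pixels is half the picture's height over the tangent of half this angle, whatever the lens; pixels are square), "cx", "cy" (the principal point, pixels), "R" (3x3) and "t" (3): a world point X has camera coordinates R X + t. Camera axes: x right, y down, z forward; pixel columns grow to the right and rows downward; lengths in m; the calibration is good to about 2 mm. A picture is of the moment at which its call begins. There is no depth.
- order.job_done(): hands the job in; it is judged then, once.
The state is a dict: "t": time; "q": joint angles; "qd": joint speeds; "joint_efforts": joint torques, N m; "eef_pos": TCP position; "ee_rot": TCP orientation; "force": force on the tool from outside, world axes, zero at the start; "moment": the same for the moment, N m; "width": finger opening in m; "gripper_force": force on a finger pad.
Only numpy, scipy, OpenCV 4.12 (cv2) and the standard library are available. Lean on these libraries where they do the work, as an engineer would, in place of code of your own. Each camera call takes 0.05 s, during which the arm holds its last target. There are 200 camera calls.

## Working session

There is one attempt and no reset: what is moved stays moved. The work goes in short steps, Python scripts to look and compute and a tool call to move; the robot and the scene stay as the last step left them, time stands still between calls to the robot, and variables do not carry over. Pictures are saved under pics/ and viewed, at most 10 in all, crops included, and the job is handed in when it is done.

Besides the shell and the picture viewer there is one more tool, called after "Request:" by a JSON object that holds its "api" and its "payload", one argument or row to a line. servo_tool: Moves the arm, as the interface text tells. Its arguments: {"type":"object","properties":{"targets":{"type":"array"},"force":{"type":"number"}},"required":["targets"]}

```bash
mkdir -p pics
cat > h.py <<'E'
import numpy as np, cv2, pickle
from station import monitor, viewer, order
def grab(n,fn):
    f=viewer.grab_frame(n); cv2.imwrite('pics/'+fn+'.png',f['color']); pickle.dump(f,open('pics/'+fn+'.pkl','wb')); return f
def ray(f,u,v):
    F=200/np.tan(np.radians(f['fovy'])/2); R=np.array(f['R']);t=np.array(f['t'])
    return -R.T@t, R.T@np.array([(u-f['cx'])/F,(v-f['cy'])/F,1])
def atz(f,u,v,z):
    c,d=ray(f,u,v); return c+d*(z-c[2])/d[2]
E
python3 - <<'E'
from h import *
for n in('scene','top'):
    f=grab(n,n+'0'); print(n,f['fovy'],-np.array(f['R']).T@f['t'],f['cx'],f['cy'])
s=monitor.get_state(); print(s['eef_pos'],s['ee_rot'],s['t'])
E
```

```text
scene 51.9243625093711 [1.11351784 0.49598455 0.54659549] 324.65409401672673 198.39192059806913
top 50.052637382184024 [0.40555642 0.09615207 0.98202858] 317.9787971706196 200.0795597419321
[ 0.18433856 -0.64895239  0.24774059] [ 3.14015779e+00 -1.43276164e-04 -2.86486615e+00] 0.1
```

View pics/top0.png

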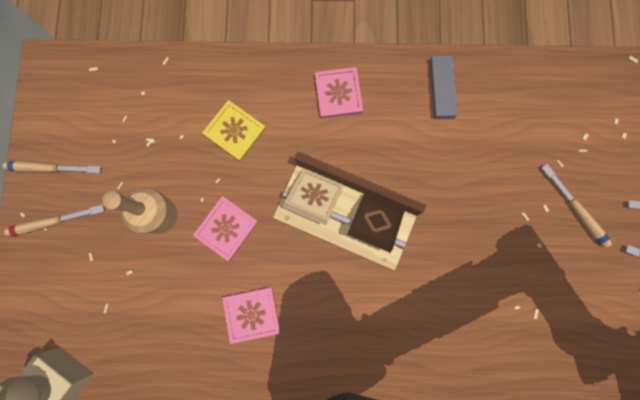

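View pics/scene0.png

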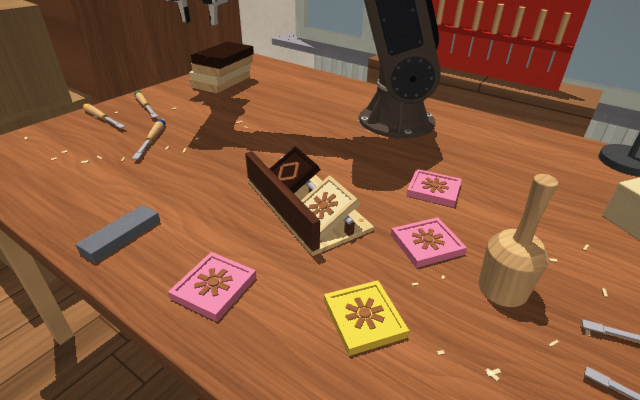

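The pale panel at about (313,194) on the rest in the top view fits. The pink ones at (339,92), (225,228) and (250,316) and the yellow one at (234,130) lie flat on the bench and are look-alikes. The walnut panel is at (377,220). I'll confirm with a crop.

Run:
```python
from h import *
f=pickle.load(open('pics/top0.pkl','rb'))
cv2.imwrite('pics/c1.png',cv2.resize(f['color'][140:280,260:440],None,fx=4,fy=4,interpolation=cv2.INTER_CUBIC))
```

```text
(no output)
```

View pics/c1.png

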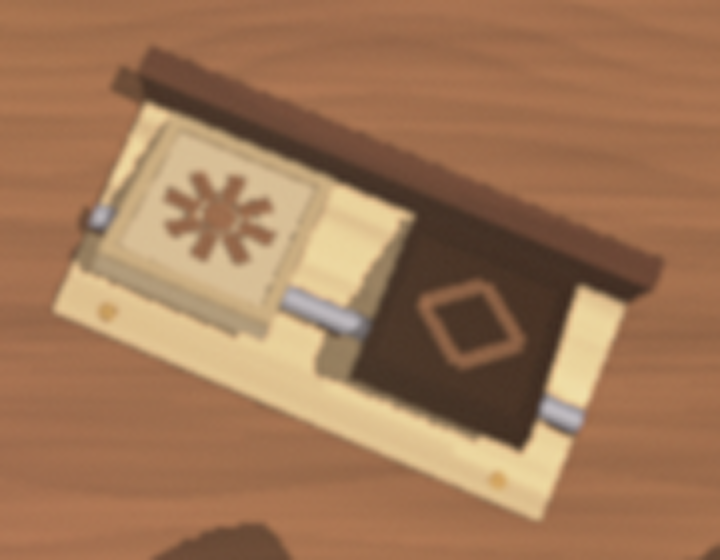

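The crop shows the pale carved panel with the rosette at crop (220,215), held on the rod with its lower edge at the dark fence, and the walnut diamond panel at crop (470,325). That confirms the target.

Run:
```python
from h import *
from scipy.optimize import least_squares
f=pickle.load(open('pics/top0.pkl','rb'))
P=lambda u,v:(260+u/4-.4,140+v/4-.4)
pts=[((53,312),(-72,150,12)),((543,521),(-72,-150,12)),((152,45),(78,150,82)),((663,260),(78,-150,82))]
W=np.array([atz(f,*P(*a),b[2]/1e3)[:2] for a,b in pts]); L=np.array([b[:2] for a,b in pts])/1e3
def T(p,l): c,s=np.cos(p[2]),np.sin(p[2]); return l@np.array([[c,s],[-s,c]])+p[:2]
r=least_squares(lambda p:(T(p,L)-W).ravel(),[.4,0.1,-.4]); p=r.x
print(p,np.degrees(p[2]),r.fun*1e3)
c,s=np.cos(p[2]),np.sin(p[2])
for a,z in [((80,262),67),((265,338),67),((97,235),82.6),((278,312),82.6),((385,0),67),((352,378),67),((523,448),67)]:
    w=atz(f,*P(*a),z/1e3)[:2]-p[:2]; print(a,np.array([[c,s],[-s,c]])@w*1e3)
```

```text
[ 0.52155696  0.04505154 -0.38469901] -22.041629377732182 [-0.1090752   0.98497635 -0.60920542  0.65460459  0.39159067  1.37848183
  0.32668994 -3.01806277]
(80, 262) [-44.16156313 138.54068131]
(265, 338) [-42.8442832   30.64425763]
(97, 235) [-28.76941501 133.80416242]
(278, 312) [-28.91806957  29.25651304]
(385, 0) [155.2785408   42.85172681]
(352, 378) [-44.32961911 -20.39393567]
(523, 448) [ -43.00268083 -117.85553895]
```

Request:
{"api": "servo_tool", "payload": {
  "targets": [
    {"angular": [0,0,0],"xyz": [-4,2.8,0],"claw": 0},
    {"angular": [0,0,0],"xyz": [-4,2.8,0],"claw": 0},
    {"angular": [0,0,0],"xyz": [-4,2.8,0],"claw": 0},
    {"angular": [0,0,0],"xyz": [-4,2.8,0],"claw": 0},
    {"angular": [0,0,0],"xyz": [-4,2.8,0],"claw": 0},
    {"angular": [0,0,0],"xyz": [-4,2.8,0],"claw": 0},
    {"angular": [0,0,0],"xyz": [-4,2.8,0],"claw": 0},
    {"angular": [0,0,0],"xyz": [-4,2.8,0],"claw": 0},
    {"angular": [0,0,0],"xyz": [-4,2.8,0],"claw": 0},
    {"angular": [0,0,0],"xyz": [-4,2.8,0],"claw": 0},
    {"angular": [0,0,0],"xyz": [-4,2.8,0],"claw": 0},
    {"angular": [0,0,0],"xyz": [-4,2.8,0],"claw": 0}
  ]
}}

```text
t: 1.3
eef_pos: [0.5551, -0.193, 0.2485]
ee_rot: [3.141, -0.0, -2.865]
force: [1.0, -1.3, -0.1]
width: 0.0015
gripper_force: 0.0
```

Request:
{"api": "servo_tool", "payload": {
  "targets": [
    {"angular": [0,0,-8.4],"xyz": [0,0,0],"claw": 0},
    {"angular": [0,0,-8.4],"xyz": [0,0,0],"claw": 0},
    {"angular": [0,0,-8.4],"xyz": [0,0,0],"claw": 0},
    {"angular": [0,0,-8.4],"xyz": [0,0,0],"claw": 0},
    {"angular": [0,0,-8.4],"xyz": [0,0,0],"claw": 0},
    {"angular": [0,0,-8.4],"xyz": [0,0,0],"claw": 0},
    {"angular": [0,0,-8.4],"xyz": [0,0,0],"claw": 0},
    {"angular": [0,0,-8.4],"xyz": [0,0,0],"claw": 0},
    {"angular": [0,0,-8.4],"xyz": [0,0,0],"claw": 0},
    {"angular": [0,0,-8.4],"xyz": [0,0,0],"claw": 0},
    {"angular": [0,0,-8.4],"xyz": [0,0,0],"claw": 0},
    {"angular": [0,0,-8.4],"xyz": [0,0,0],"claw": 0},
    {"angular": [0,0,-8.4],"xyz": [0,0,0],"claw": 0},
    {"angular": [0,0,-8.4],"xyz": [0,0,0],"claw": 0},
    {"angular": [0,0,-8.4],"xyz": [0,0,0],"claw": 0},
    {"angular": [0,0,-8.4],"xyz": [0,0,0],"claw": 0},
    {"angular": [0,0,-8.4],"xyz": [0,0,0],"claw": 0}
  ]
}}

```text
t: 3.0
eef_pos: [0.5541, -0.1949, 0.2481]
ee_rot: [3.141, 0.001, -0.367]
force: [-0.0, 0.4, 0.9]
width: 0.0005
gripper_force: 0.0
```

Request:
{"api": "servo_tool", "payload": {
  "targets": [
    {"angular": [0,0,1],"xyz": [-2.9,-3.75,0],"claw": 0},
    {"angular": [0,0,0],"xyz": [-2.9,-3.75,0],"claw": 0},
    {"angular": [0,0,0],"xyz": [-2.9,-3.75,0],"claw": 0},
    {"angular": [0,0,0],"xyz": [-2.9,-3.75,0],"claw": 0},
    {"angular": [0,0,0],"xyz": [-2.9,-3.75,0],"claw": 0},
    {"angular": [0,0,0],"xyz": [-2.9,-3.75,0],"claw": 0},
    {"angular": [0,0,0],"xyz": [-2.9,-3.75,0],"claw": 0},
    {"angular": [0,0,0],"xyz": [-2.9,-3.75,0],"claw": 0},
    {"angular": [0,6,0],"xyz": [0,0,0],"claw": 0},
    {"angular": [0,6,0],"xyz": [0,0,0],"claw": 0},
    {"angular": [0,6,0],"xyz": [0,0,0],"claw": 0},
    {"angular": [0,6,0],"xyz": [0,0,0],"claw": 0},
    {"angular": [0,6,0],"xyz": [0,0,0],"claw": 0},
    {"angular": [0,0,0],"xyz": [0,0,0],"claw": 0}
  ]
}}

```text
t: 4.4
eef_pos: [0.4513, 0.1691, 0.2469]
ee_rot: [3.137, -0.527, -0.385]
force: [0.5, -0.5, -0.6]
width: 0.0008
gripper_force: 0.0
```

```bash
cat >> h.py <<'E'
from scipy.spatial.transform import Rotation as Ro
P0=np.array([.5216,.0451,0]); RR=Ro.from_euler('z',-.3847).as_matrix()
def rel():
    s=monitor.get_state(); R=RR.T@Ro.from_euler('xyz',s['ee_rot']).as_matrix(); t=RR.T@(np.array(s['eef_pos'])-P0)
    print('t',s['t'],'tcp',(t*1e3).round(1),'tip',((t+.022*R[:,2])*1e3).round(1),'x',R[:,0].round(3),'z',R[:,2].round(3),'F',(RR.T@s['force']).round(1),'q',np.round(s['q'],2))
E
python3 - <<'E'
from h import *
rel(); grab('wrist','w1'); f=grab('top','t1')
cv2.imwrite('pics/t1c.png',cv2.resize(f['color'][120:290,240:460],None,fx=3,fy=3))
E
```

```text
t 4.4 tcp [-111.7   88.5  246.9] tip [-100.6   88.4  227.9] x [ 0.864 -0.     0.503] z [ 0.503 -0.004 -0.864] F [ 0.6 -0.3 -0.6] q [ 1.09 -0.12 -0.91  0.71 -0.87 -0.41]
```

View pics/w1.png

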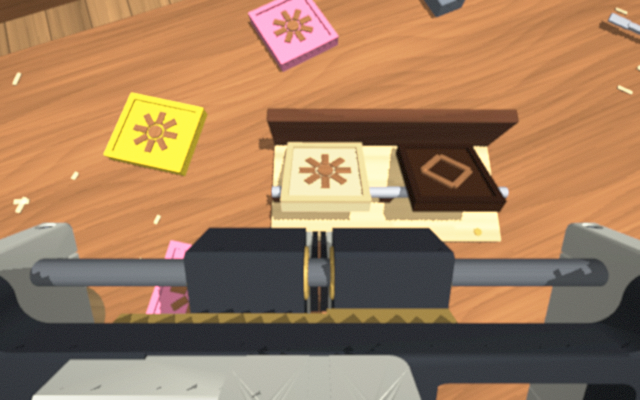

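Request:
{"api": "servo_tool", "payload": {
  "targets": [
    {"angular": [0,0,0],"xyz": [-1.22,0,3.29],"claw": 0},
    {"angular": [0,0,0],"xyz": [-1.22,0,3.29],"claw": 0},
    {"angular": [0,0,0],"xyz": [-1.22,0,3.29],"claw": 0},
    {"angular": [0,0,0],"xyz": [-1.22,0,3.29],"claw": 0},
    {"angular": [0,0,0],"xyz": [-1.22,0,3.29],"claw": 0},
    {"angular": [0,0,0],"xyz": [0,0,0],"claw": 0}
  ]
}}

```text
t: 5.1
eef_pos: [0.5044, 0.1833, 0.1088]
ee_rot: [3.094, -0.475, -0.392]
force: [-0.1, -0.3, 0.6]
width: 0.0006
gripper_force: 0.0
```

```bash
python3 -c "from h import *; rel()"
```

```text
t 5.1 tcp [-67.8 121.7 108.8] tip [-57.8 120.6  89.2] x [ 0.889 -0.007  0.457] z [ 0.456 -0.051 -0.888] F [ 0.  -0.3  0.6] q [ 0.82  0.18 -1.01  1.1  -0.52 -0.67]
```

```bash
cat > k.py <<'E'
from h import *
from scipy.optimize import least_squares
D=[([-1.006,.359,.012,0,-1.224,-.288],[.184,-.649,.249],None),
([1.09,-.12,-.91,.71,-.87,-.41],[.4513,.1691,.2469],[3.137,-.527,-.385]),
([.82,.18,-1.01,1.1,-.52,-.67],[.5044,.1833,.1088],[3.094,-.475,-.392])]
def wr(k,q):
    h,a,L1,L2,e=k; f=q[1]-q[2]
    r=a+L1*np.sin(q[1])+L2*np.cos(f)+e*np.sin(f); z=h+L1*np.cos(q[1])-L2*np.sin(f)+e*np.cos(f)
    return np.array([r*np.cos(q[0]),r*np.sin(q[0]),z])
def zt(e): return np.array([0,0,-1.]) if e is None else Ro.from_euler('xyz',e).as_matrix()[:,2]
def res(k): return np.concatenate([wr(k[:5],q)+k[5]*zt(e)-p for q,p,e in D]+[.02*(np.array(k)-K0)])
K0=np.array([.3,0,.35,.4,.0,.2])
E
python3 - <<'E'
from k import *
r=least_squares(res,K0); print(r.x.round(3),(r.fun[:9]*1e3).round(1))
E
```

```text
[0.362 0.116 0.569 0.322 0.079 0.603] [161.8 103.3   7.2 -18.5   7.6 -14.7  19.3 -14.7   7.5]
```

```bash
sed -i 's/h,a,L1,L2,e=k;/h,s,L1,L2,e=k; a=0;/; s/return np.array(\[r\*.*/c,n=np.cos(q[0]),np.sin(q[0]); return np.array([r*c-s*n,r*n+s*c,z])/; s/K0=.*/K0=np.array([.3,-.19,.35,.4,.0,.2])/' k.py
python3 - <<'E'
from k import *
r=least_squares(res,K0); print(r.x.round(3),(r.fun[:9]*1e3).round(1))
np.save('k.npy',r.x)
E
```

```text
[-0.151 -0.166  0.709  0.341  0.209  0.274] [ 18.5  18.8  70.5 -36.4 -29.7 -25.9  33.1 -29.3 -44.4]
```

Request:
{"api": "servo_tool", "payload": {
  "targets": [
    {"angular": [0,0,0],"xyz": [0,0,-2.2],"claw": 0},
    {"angular": [0,0,0],"xyz": [0,0,-2.2],"claw": 0},
    {"angular": [1.5,-6,0],"xyz": [0,1.6,0],"claw": 0},
    {"angular": [1.5,-6,0],"xyz": [0,1.6,0],"claw": 0},
    {"angular": [0,0,0],"xyz": [0,0,0],"claw": 0}
  ]
}}

```text
t: 5.6
eef_pos: [0.4731, 0.1655, 0.1525]
ee_rot: [-3.133, -0.281, -0.4]
force: [0.3, 0.4, 1.0]
width: 0.0004
gripper_force: 0.0
```

```bash
python3 -c "from h import *; rel()"
```

```text
t 5.6 tcp [-90.1  93.4 152.5] tip [-84.   93.5 131.4] x [ 0.961 -0.014  0.277] z [ 0.277  0.005 -0.961] F [0.2 0.4 1. ] q [ 0.9   0.06 -0.82  0.45 -0.65 -0.08]
```

Request:
{"api": "servo_tool", "payload": {
  "targets": [
    {"angular": [0,0,0],"xyz": [-0.22,0,2.92],"claw": 0},
    {"angular": [0,0,0],"xyz": [-0.22,0,2.92],"claw": 0},
    {"angular": [0,0,0],"xyz": [-0.22,0,2.92],"claw": 0},
    {"angular": [0,0,0],"xyz": [0,0,0],"claw": 0}
  ]
}}

```text
t: 6.0
eef_pos: [0.49, 0.1567, 0.063]
ee_rot: [3.139, -0.285, -0.395]
force: [1.2, -1.2, 0.9]
width: 0.0003
gripper_force: 0.0
```

```bash
python3 -c "from h import *; rel()"
```

```text
t 6.0 tcp [-71.1  91.6  63. ] tip [-65.   91.5  41.9] x [ 0.96  -0.01   0.281] z [ 0.281 -0.005 -0.96 ] F [ 1.6 -0.6  0.9] q [ 0.76  0.21 -0.99  0.82 -0.36 -0.36]
```

Request:
{"api": "servo_tool", "payload": {
  "targets": [
    {"angular": [0,0,0],"xyz": [0.4,0,0.12],"claw": 0},
    {"angular": [0,0,0],"xyz": [0.4,0,0.12],"claw": 0},
    {"angular": [0,0,0],"xyz": [0.4,0,0.12],"claw": 0},
    {"angular": [0,0,0],"xyz": [0.3,0,0.09],"claw": 0},
    {"angular": [0,0,0],"xyz": [0.35,0,-0.3],"claw": 0},
    {"angular": [0,0,0],"xyz": [0.35,0,-0.3],"claw": 0},
    {"angular": [0,0,0],"xyz": [0.35,0,-0.3],"claw": 0},
    {"angular": [0,0,0],"xyz": [0.35,0,-0.3],"claw": 0}
  ]
}}

```text
t: 6.8
eef_pos: [0.5147, 0.1493, 0.0815]
ee_rot: [-3.137, -0.287, -0.395]
force: [-2.8, 0.9, 0.3]
width: 0.0006
gripper_force: 1.2
```

Run:
```python
from h import *
rel(); f=grab('scene','s2'); a=cv2.resize(f['color'][130:270,220:400],None,fx=3,fy=3)
f=grab('top','t2'); b=cv2.resize(f['color'][140:280,260:440],None,fx=1.4,fy=1.4); b=cv2.copyMakeBorder(b,0,a.shape[0]-b.shape[0],0,0,0)
cv2.imwrite('pics/s2c.png',np.hstack([a,b]))
```

```text
t 6.8 tcp [-45.4  94.   81.5] tip [-39.2  94.   60.4] x [ 0.959 -0.01   0.283] z [ 0.283  0.001 -0.959] F [-3.  -0.2  0.3] q [ 0.74  0.21 -0.91  0.7  -0.41 -0.2 ]
```

View pics/s2c.png

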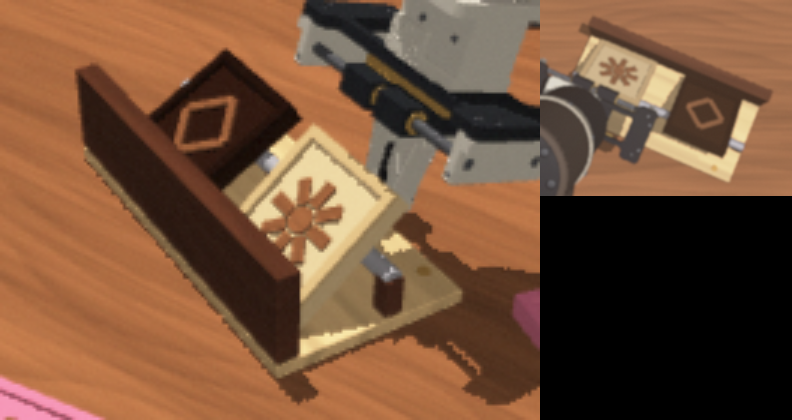

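The panel is tipping: its raised edge, crop about (360,150), has lifted off the rod at (380,265), and the finger is behind it. I'll continue along the arc.

Request:
{"api": "servo_tool", "payload": {
  "targets": [
    {"angular": [0,0,0],"xyz": [0.39,0,-0.25],"claw": 0},
    {"angular": [0,0,0],"xyz": [0.39,0,-0.25],"claw": 0},
    {"angular": [0,0,0],"xyz": [0.39,0,-0.25],"claw": 0},
    {"angular": [0,0,0],"xyz": [0.39,0,-0.25],"claw": 0},
    {"angular": [0,0,0],"xyz": [0.42,0,-0.17],"claw": 0},
    {"angular": [0,0,0],"xyz": [0.42,0,-0.17],"claw": 0},
    {"angular": [0,0,0],"xyz": [0.42,0,-0.17],"claw": 0},
    {"angular": [0,0,0],"xyz": [0.42,0,-0.17],"claw": 0}
  ]
}}

```text
t: 7.7
eef_pos: [0.5391, 0.1382, 0.1062]
ee_rot: [-3.139, -0.287, -0.396]
force: [-0.5, 0.5, -0.2]
width: 0.0006
gripper_force: 0.2
```

Run:
```python
from h import *
rel(); f=grab('scene','s3'); cv2.imwrite('pics/s3c.png',cv2.resize(f['color'][130:270,220:400],None,fx=3,fy=3))
```

```text
t 7.7 tcp [-18.7  92.9 106.2] tip [-12.4  92.8  85.1] x [ 0.959 -0.011  0.283] z [ 0.283 -0.001 -0.959] F [-0.7  0.3 -0.2] q [ 0.72  0.2  -0.82  0.57 -0.49 -0.04]
```

View pics/s3c.png

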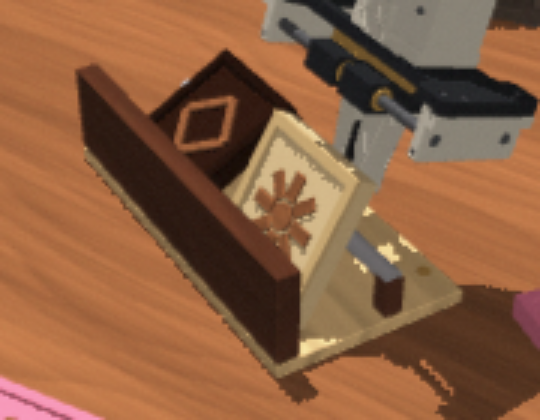

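The panel is now at about 60°, with its top edge at crop (320,150), and the walnut panel hasn't moved. Continuing.

Request:
{"api": "servo_tool", "payload": {
  "targets": [
    {"angular": [0,0,0],"xyz": [0.44,0,-0.08],"claw": 0},
    {"angular": [0,0,0],"xyz": [0.44,0,-0.08],"claw": 0},
    {"angular": [0,0,0],"xyz": [0.44,0,-0.08],"claw": 0},
    {"angular": [0,0,0],"xyz": [0.44,0,-0.08],"claw": 0},
    {"angular": [0,0,0],"xyz": [0.36,0,0.0],"claw": 0},
    {"angular": [0,0,0],"xyz": [0.36,0,0.0],"claw": 0},
    {"angular": [0,0,0],"xyz": [0.36,0,0.0],"claw": 0},
    {"angular": [0,0,0],"xyz": [0.36,0,0.0],"claw": 0}
  ]
}}

```text
t: 8.55
eef_pos: [0.5666, 0.1268, 0.1182]
ee_rot: [-3.139, -0.287, -0.396]
force: [-0.2, -0.1, 0.1]
width: 0.0005
gripper_force: 0.1
```

```bash
python3 -c "from h import *; rel()"
```

```text
t 8.55 tcp [ 11.1  92.6 118.2] tip [17.3 92.6 97.1] x [ 0.959 -0.011  0.283] z [ 0.283 -0.001 -0.959] F [-0.1 -0.1  0.1] q [ 0.67  0.22 -0.75  0.52 -0.52  0.06]
```

Request:
{"api": "servo_tool", "payload": {
  "targets": [
    {"angular": [0,0,0],"xyz": [0.28,0,0.08],"claw": 0},
    {"angular": [0,0,0],"xyz": [0.28,0,0.08],"claw": 0},
    {"angular": [0,0,0],"xyz": [0.28,0,0.08],"claw": 0},
    {"angular": [0,0,0],"xyz": [0.2,0,0.06],"claw": 0},
    {"angular": [0,0,0],"xyz": [0.2,0,0.06],"claw": 0},
    {"angular": [0,0,0],"xyz": [0,0,0],"claw": 0}
  ]
}}

```text
t: 9.15
eef_pos: [0.5785, 0.1219, 0.1181]
ee_rot: [-3.139, -0.287, -0.396]
force: [-0.3, 0.1, -0.5]
width: 0.0005
gripper_force: 0.0
```

Run:
```python
from h import *
rel(); f=grab('scene','s4'); cv2.imwrite('pics/s4c.png',cv2.resize(f['color'][130:270,220:400],None,fx=3,fy=3))
```

```text
t 9.15 tcp [ 23.9  92.5 118.1] tip [30.1 92.5 97. ] x [ 0.959 -0.011  0.283] z [ 0.283 -0.001 -0.959] F [-0.4 -0.  -0.5] q [ 0.65  0.23 -0.72  0.51 -0.52  0.09]
```

View pics/s4c.png

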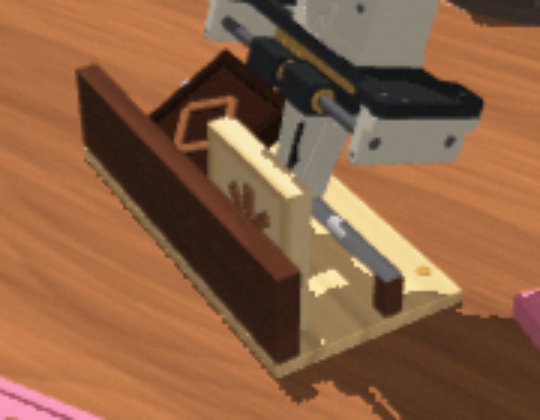

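It looks almost upright at crop (255,190), with no contact force now. I'll nudge gently until I feel the fence.

Request:
{"api": "servo_tool", "payload": {
  "targets": [
    {"angular": [0,0,0],"xyz": [0.1,0,0.03],"claw": 0},
    {"angular": [0,0,0],"xyz": [0.1,0,0.03],"claw": 0},
    {"angular": [0,0,0],"xyz": [0,0,0],"claw": 0}
  ]
}}

```text
t: 9.5
eef_pos: [0.5803, 0.1211, 0.1182]
ee_rot: [-3.139, -0.287, -0.396]
force: [-0.1, 0.6, -0.2]
width: 0.0002
gripper_force: 0.0
```

Request:
{"api": "servo_tool", "payload": {
  "targets": [
    {"angular": [0,0,0],"xyz": [0.1,0,0.03],"claw": 0},
    {"angular": [0,0,0],"xyz": [0.1,0,0.03],"claw": 0},
    {"angular": [0,0,0],"xyz": [0,0,0],"claw": 0}
  ]
}}

```text
t: 9.8
eef_pos: [0.5821, 0.1203, 0.1182]
ee_rot: [-3.139, -0.287, -0.396]
force: [-2.4, 1.7, 0.6]
width: 0.0006
gripper_force: 1.0
```

The force rose at the expected depth, so the panel is flush. Retreating.

Request:
{"api": "servo_tool", "payload": {
  "targets": [
    {"angular": [0,0,0],"xyz": [-0.3,0,-0.09],"claw": 0},
    {"angular": [0,0,0],"xyz": [-0.8,0,-0.24],"claw": 0},
    {"angular": [0,0,0],"xyz": [-1.5,0,-0.5],"claw": 0},
    {"angular": [0,0,0],"xyz": [-1.5,0,-0.8],"claw": 0},
    {"angular": [0,0,0],"xyz": [-1.5,0,-2.5],"claw": 0},
    {"angular": [0,0,0],"xyz": [-1,0,-3],"claw": 0},
    {"angular": [0,0,0],"xyz": [-1,0,-3],"claw": 0},
    {"angular": [0,0,0],"xyz": [0,0,0],"claw": 0},
    {"angular": [0,0,0],"xyz": [0,0,0],"claw": 0}
  ]
}}

```text
t: 10.7
eef_pos: [0.4879, 0.1599, 0.1946]
ee_rot: [-3.137, -0.287, -0.395]
force: [-0.7, -0.4, 0.3]
width: 0.0003
gripper_force: 0.0
```

Run:
```python
from h import *
rel(); f=grab('scene','s5'); a=cv2.resize(f['color'][130:270,220:400],None,fx=3,fy=3)
cv2.imwrite('pics/s5c.png',a);
```

```text
t 10.7 tcp [-74.3  93.8 194.6] tip [-68.   93.8 173.5] x [ 0.959 -0.01   0.284] z [ 0.284  0.002 -0.959] F [-0.5 -0.6  0.3] q [ 0.88  0.03 -0.73  0.4  -0.76  0.02]
```

View pics/s5c.png

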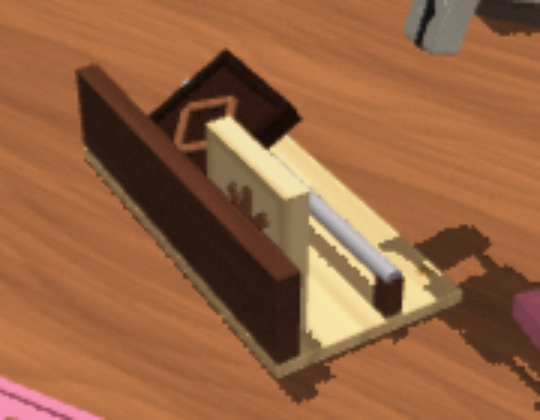

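The panel stands at crop (255,190), the walnut panel is unchanged and the arm is clear. One numeric check of the top edge before I hand in.

Run:
```python
from h import *
f=pickle.load(open('pics/s5.pkl','rb'))
for u,v in [(208,122),(227,115),(308,190),(290,197)]:
    w=atz(f,220+u/3-.3,130+v/3-.3,.122); print((RR.T@(w-P0)*1e3).round(1))
F=200/np.tan(np.radians(f['fovy'])/2)
for l in [(60,33,122),(42,33,122),(42,133,122),(60,133,122),(42,133,12),(60,150,82),(78,150,82)]:
    c=f['R']@(RR@np.array(l)/1e3+P0)+f['t']; print(l,((c[0]/c[2]*F+f['cx']-220)*3,(c[1]/c[2]*F+f['cy']-130)*3))
```

```text
[ 58.5  29.5 122. ]
[ 43.5  28.1 122. ]
[ 44.2 128.7 122. ]
[ 57.4 129.4 122. ]
(60, 33, 122) (np.float64(207.6918029978376), np.float64(124.18024856287792))
(42, 33, 122) (np.float64(231.77631228827772), np.float64(116.80163220802345))
(42, 133, 122) (np.float64(314.0462831537027), np.float64(191.47458653513485))
(60, 133, 122) (np.float64(288.6495111725034), np.float64(200.35973834423942))
(42, 133, 12) (np.float64(310.30662337491844), np.float64(329.3353861815088))
(60, 150, 82) (np.float64(302.7671938239336), np.float64(268.1895506395477))
(78, 150, 82) (np.float64(277.3702174245916), np.float64(277.87557068673755))
```

The panel's top edge runs from x ≈ 43 to 59 mm at 122 mm height, which is flush and upright.

```bash
python3 -c "from h import *; print(order.job_done())"
```

```text
the job is handed in; nothing more can be done
None
```

The rosette panel stands upright with its carved face against the fence, the walnut panel looks unmoved in the last picture, and the job is handed in; no verdict came back.

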